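# Round containers onto their drip trays

## Task

Clear the three round containers at the front of the bench onto the drip trays beside them: the brown bottle with the whitish cap onto the white tray, the glass jar with the brass lid onto the yellow tray, and the teal tin onto the green tray. Stand each one upright, flat on the floor in the middle of its tray, and leave the two square-cornered boxes where they stand.

Things in the scene. Friction and masses are not known exactly. Their poses are not given: they have to be found in the camera images.
- glue_bottle_centre (a point): round brown bottle with a whitish, faintly blue ribbed screw cap, 46 mm in diameter, 85 mm high, about 75 g. It is loose and stands upright on the bench. The point is its centre, on its axis and half-way up (42.5 mm above its underside); its z axis points up along its axis.
- glass_jar_centre (a point): round clear glass jar with a flat brass-coloured screw lid, 54 mm in diameter (up to 58 mm between the fingers), 60 mm high, about 160 g. It is loose and stands upright on the bench. The point is its centre, on its axis and half-way up (30 mm above its underside); its z axis points up along its axis.
- tin_small_centre (a point): round teal (blue-green) tin with a bare metal top, 58 mm in diameter, 72 mm high, about 180 g; it stands among the other containers to the left of the trays (a like tin far off to the right at the back of the bench belongs to the room). It is loose and stands upright on the bench. The point is its centre, on its axis and half-way up (36 mm above its underside); its z axis points up along its axis.
- white_tray: low square white drip tray, 86 x 86 mm with rounded corners, fixed to the bench; its floor is 2.5 mm above the bench, its rim 5 mm above the bench and 3 mm thick, and a faint circle marks the middle of the floor. Origin: centre of its underside; z up, x and y parallel to its sides.
- yellow_tray: low square yellow drip tray, 86 x 86 mm with rounded corners, fixed to the bench; its floor is 2.5 mm above the bench, its rim 5 mm above the bench and 3 mm thick, and a faint circle marks the middle of the floor. Origin: centre of its underside; z up, x and y parallel to its sides.
- green_tray: low square green drip tray, 86 x 86 mm with rounded corners, fixed to the bench; its floor is 2.5 mm above the bench, its rim 5 mm above the bench and 3 mm thick, and a faint circle marks the middle of the floor. Origin: centre of its underside; z up, x and y parallel to its sides.
- pale_box: frosted, nearly white plastic box with rounded square corners and a white snap lid, 45 x 55 x 59 mm high. A bystander: loose, stands on the bench and is to be left alone. Origin: centre of its underside, z up; its 55 mm side lies along y.
- yellow_box: small white rectangular box with a yellow lid, 32 x 47 x 72 mm high; it stands among the containers left of the trays (a like box at the back of the bench belongs to the room). A bystander: loose, stands on the bench and is to be left alone. Origin: centre of its underside, z up; its 47 mm side lies along y.

How it is judged:
By the outcome, as a careful person would: the job done as asked, in the order asked, and still so for the second after the job is handed in, with the robot touching nothing.
It also fails if it takes over 91 s, if anything falls off the work surface, if the arm or the gripper's body presses on something with over 40 N, if the wrist force passes 120 N, or if a joint passes its speed limit or range.

## Robot

A 6-joint arm with a two-finger parallel gripper is mounted at the origin on a cart in front of the work surface, level with it; the furniture and walls round the work are solid. World frame = base frame: x ahead of the robot, y to its left, z up, the work surface at z = 0. Lengths are in mm, angles in rad, forces in N, time in s.
With the tool pointing down it reaches from about 375 to 975 mm from the base axis. Payload 3.8 kg.
Tool frame: the origin (TCP) lies midway between the tips of the shut fingers; the grasp point (between the pads) lies 19 mm behind it (arm.grip_point_offset is the distance from the TCP to the grasp point, in mm); z points along the fingers, y is the line along which they close (so a half turn about z gives the same grasp; the last joint's range is limited). The gripper opens to 88 mm and grips with 3 to 60 N. Pads are 18 mm wide; open, the fingers measure 123 mm over their backs; the gripper's body (75 mm by 187 mm) begins 45 mm behind the grasp point.
Start: joints at [1.069, 0.264, 1.604, -0, 1.274, -0.037], TCP at [302.562, 603.386, 217.106] pointing down, gripper open.
Joint ranges: [-2.63, 2.63], [-0.94, 2.18], [0.31, 2.57], [-1.31, 4.45], [0, 2.66], [-2.55, 2.55]. Speed limits (rad/s): [2.57, 2.57, 3.14, 3.14, 3.14, 3.14].

## Interface

Orientations are given as a 3x3 rotation matrix whose columns are the frame's x, y, z axes.
In Python, from bench import arm, viewer, close_job gives the robot as it stands. The module is installed in compiled form; this text tells all that it offers.
- The arm moves only by the shell command python3 -m jog 'ROWS' [FORCE]. ROWS is a JSON object of lists of equal length, an entry for each row: "linear": the shift along the tool's x, y, z in m, a list of three; "angular": the turn, a rotation vector about the tool's x, y, z in rad, a list of three; "claw": the closure, from -1 (fully open) to 1 (shut). A call has exactly 10 rows; each row shifts and turns the commanded pose from where the row before left it, along the tool's axes as they then stand; what a row does not reach is not made up. A row lasts 1/8 s, in which the tool goes at most 62.5 mm and 10.7 degrees, less where a joint would pass 70% of its speed; a pose out of reach is approached as far as the arm can. A call with a gripper value outside its range is refused whole. The fingers move at their own pace and stop on an object; FORCE is the grip in N (left out, the last holds). Time passes only in rows, so rows that do not move let the fingers close, or fill a call up. It gives the time, the measured TCP pose, the force, the opening and the grip force at its end, in the units of the state.
- arm.get_state(): the state, without advancing time (a new reading comes with each control period).
- viewer.grab_frame(name): name is "scene" or "top"; returns a dict with "color" (400x640x3 uint8, red, green, blue), "depth" (400x640 float32, mm along the optical axis (not along the pixel's ray), 0 where there is no reading), "intrinsics" (3x3 intrinsics, pixels), "extrinsics" (4x4, takes a point from world to camera coordinates). Camera axes: x right, y up, looking along -z (the intrinsics and any distortion apply to the point x, -y, -z); pixel columns grow to the right and rows downward; lengths in mm; the calibration is good to about 2 mm. A picture is of the moment at which its call begins.
- close_job(): hands the job in; it is judged then, once.
The state is a dict: "clock": time; "qpos": joint angles; "joint_vel": joint speeds; "joint_torque": joint torques, N m; "tool_pos": TCP position; "tool_rot": TCP orientation; "ft_force": force on the tool from outside, world axes, zero at the start; "ft_torque": the same for the moment, N m; "finger_gap": finger opening in mm; "grasp_force": force on a finger pad.
Only numpy, scipy, OpenCV 4.12 (cv2) and the standard library are available. Lean on these libraries where they do the work, as an engineer would, in place of code of your own. Each camera call takes 0.05 s, during which the arm holds its last target. There are 200 camera calls.

## Working session

There is one attempt and no reset: what is moved stays moved. The work goes in short steps, Python scripts to look and compute and a shell command to move; the robot and the scene stay as the last step left them, time stands still between calls to the robot, and variables do not carry over. Pictures are saved under pics/ and viewed, at most 14 in all, crops included, and the job is handed in when it is done.

```bash
mkdir -p pics; cat > h.py <<'E'
import numpy as np, cv2
from bench import arm, viewer, close_job
def grab(n):
    f=viewer.grab_frame(n); return f
def save(f,p): cv2.imwrite('pics/'+p,f['color'][...,::-1])
def world(f):
    K=np.array(f['intrinsics']);E=np.array(f['extrinsics']);d=f['depth'].astype(float)
    v,u=np.mgrid[0:d.shape[0],0:d.shape[1]]
    P=np.stack([(u-K[0,2])/K[0,0]*d,-(v-K[1,2])/K[1,1]*d,-d],-1)
    W=(P-E[:3,3])@E[:3,:3]
    W[d<=0]=np.nan
    return W
E
python3 - <<'E'
from h import *
for n in('scene','top'):
    f=grab(n);save(f,n+'0.png');print(n,np.round(np.array(f['intrinsics']),1).tolist(),np.round(np.array(f['extrinsics']),3).tolist());np.savez('pics/'+n,**f)
s=arm.get_state();print(s)
E
```

```text
scene [[405.2, 0.0, 316.0], [0.0, 405.2, 197.9], [0.0, 0.0, 1.0]] [[0.853, -0.522, -0.023, -458.765], [0.31, 0.469, 0.827, -184.968], [-0.421, -0.712, 0.562, -703.16], [0.0, 0.0, 0.0, 1.0]]
top [[412.8, 0.0, 320.2], [0.0, 412.8, 199.0], [0.0, 0.0, 1.0]] [[0.013, -1.0, -0.015, -23.904], [0.993, 0.011, 0.12, -513.615], [-0.12, -0.016, 0.993, -857.382], [0.0, 0.0, 0.0, 1.0]]
{'clock': 0.1, 'qpos': array([ 1.06910554e+00,  2.64688216e-01,  1.60524656e+00,  2.41733328e-05,
        1.27372717e+00, -3.69152708e-02]), 'joint_vel': array([-0.00045168, -0.00188874, -0.00109779,  0.00202957,  0.00058639,
       -0.00069046]), 'joint_torque': array([ 1.43998870e-03, -5.03619790e+01, -3.58070076e+01,  7.28950230e-02,
        2.32594565e-02, -7.09588676e-05]), 'tool_pos': array([302.2153876 , 602.77967377, 215.90063567]), 'tool_rot': array([[-8.93918975e-01,  4.48227436e-01, -1.01540864e-03],
       [ 4.48228575e-01,  8.93917162e-01, -1.80318245e-03],
       [ 9.94553680e-05, -2.06703418e-03, -9.99997859e-01]]), 'ft_force': array([-0.34221196, -0.45113366,  0.54594834]), 'ft_torque': array([-0.01921196, -0.04276847, -0.00564313]), 'grasp_force': 0.0, 'finger_gap': 87.88123803500093}
```

View pics/scene0.png

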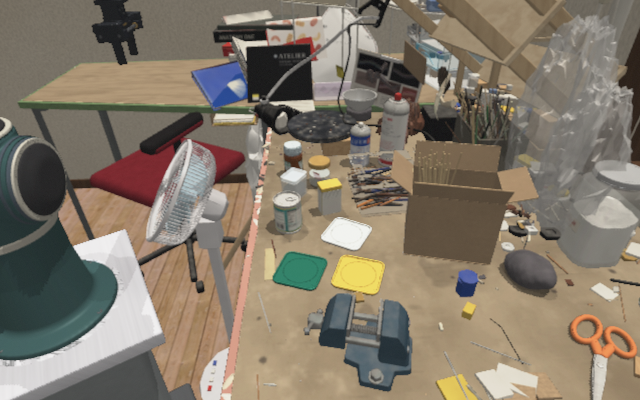

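View pics/top0.png

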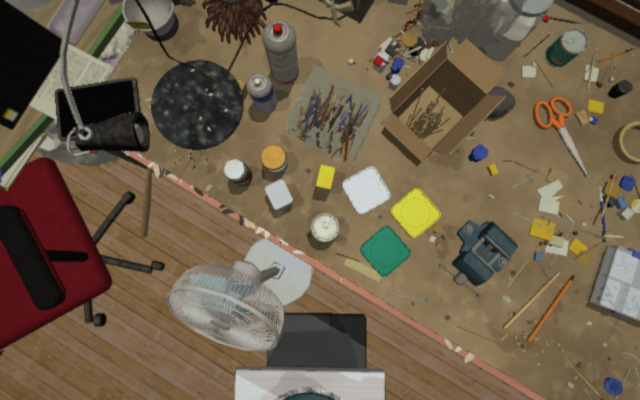

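The scene view shows the containers in a cluster: bottle (291,153), jar (319,168), pale box (293,181), yellow box (329,197) and tin (288,213). The trays are white (346,234), green (301,270) and yellow (358,274). In the top view the bottle is at (236,172), jar (273,158), tin (324,228), and the trays at (366,190), (416,213) and (385,251). The fan stands near the arm.

```bash
python3 - <<'E'
from h import *
f=dict(np.load('pics/top.npz'));W=world(f)
for n,(u,v) in dict(bottle=(236,172),jar=(273,158),tin=(324,228),pale=(279,195),yel=(326,177),white=(366,190),yellow=(416,213),green=(385,251),fan=(235,300),fanneck=(270,272),bigb=(283,50),midb=(260,92),vise=(485,250),card=(410,135),black=(200,105),lamp=(110,130)).items():
    print(n,np.round(np.nanmedian(W[v-3:v+4,u-3:u+4].reshape(-1,3),0)))
# components above bench near containers
c=f['color'];x,y,z=W[...,0],W[...,1],W[...,2]
# top faces
for n,(u,v),zt in (('bottle',(236,172),85),('jar',(273,158),60),('tin',(324,228),72),('pale',(279,195),59),('yel',(326,177),72)):
    m=(np.abs(z-zt)<7); m[:]&=(np.hypot(*np.ogrid[-v:400-v,-u:640-u][::-1])<30) if False else True
    vv,uu=np.mgrid[0:400,0:640];m&=np.hypot(uu-u,vv-v)<22
    p=np.argwhere(m)[:,::-1]
    r=cv2.minAreaRect(W[m][:,:2].astype(np.float32)); print(n,m.sum(),'z',np.round(np.median(z[m]),1),np.round(r[0],1),np.round(r[1],1),round(r[2],1))
hsv=cv2.cvtColor(c,cv2.COLOR_RGB2HSV)
for n,(u,v) in dict(white=(366,190),yellow=(416,213),green=(385,251)).items():
    vv,uu=np.mgrid[0:400,0:640]
    ref=np.median(hsv[v-4:v+5,u-4:u+5].reshape(-1,3),0)
    d=np.abs(hsv.astype(int)-ref)
    m=(np.hypot(uu-u,vv-v)<34)&(d[...,1]<60)&(d[...,2]<60)&((d[...,0]<12)|(n=='white'))
    m=cv2.morphologyEx(m.astype(np.uint8),cv2.MORPH_OPEN,np.ones((5,5)))>0
    r=cv2.minAreaRect(W[m][:,:2].astype(np.float32)); print(n,ref,m.sum(),np.round(np.median(z[m]),1),np.round(r[0],1),np.round(r[1],1),round(r[2],1))
# heightmap obstacles grid
for X in range(150,950,50):
    print(X,[int(np.nanmax(z[(abs(x-X)<25)&(abs(y-Y)<25)],initial=-999)) for Y in range(450,-350,-50)])
E
```

```text
bottle [561. 154.  84.]
jar [595.  82.  65.]
tin [450. -27.  68.]
pale [518.  68.  58.]
yel [555. -30.  71.]
white [ 539. -119.    1.]
yellow [ 489. -229.    1.]
green [ 405. -160.    1.]
fan [311. 135. 147.]
fanneck [ 332.  148. -437.]
bigb [786.  55. 160.]
midb [725. 107. 102.]
vise [ 410. -364.   47.]
card [ 623. -188.  149.]
black [706. 238.  74.]
lamp [649. 423.  79.]
bottle 348 z 84.1 [566.3 158.8] [39.9 44. ] 6.7
jar 497 z 64.2 [597.1  82.4] [52.9 52.2] 44.7
tin 582 z 68.2 [450.8 -27.8] [54.8 54.8] 45.9
pale 545 z 58.0 [519.3  69.4] [55.1 44.1] 27.5
yel 349 z 71.3 [555.3 -28.5] [31.9 47.8] 77.7
white [ 98.   9. 215.] 1448 nan [ 540.2 -118.9] [87.4 84.5] 32.0
yellow [ 30. 174. 208.] 1518 nan [ 494.  -226.4] [79.5 86.6] 39.9
green [ 80. 165. 130.] 1464 nan [nan nan] [0. 0.] 0.0
150 [-999, -723, -711, -711, -713, -622, 2, 3, 2, 2, 2, 2, 2, -624, -713, -711]
200 [-999, -999, -999, -999, -2, 20, 45, 52, 59, -709, -712, -710, -714, -711, -2, 2]
250 [-999, -999, -999, 33, 69, 89, 109, 124, 113, -710, -712, -713, -3, 1, 2, 7]
300 [-714, -706, -715, 93, 123, 148, 153, 146, 106, -707, -
[... 209 characters left out ...]
5, 1, 3, 4, 74, 73, 4, 7, 9, 10, 14]
500 [-708, -709, -711, -711, 0, 3, 4, 62, 62, 71, 73, 7, 8, 8, 6, 6]
550 [-711, -711, 0, 4, 13, 85, 89, 68, 66, 74, 74, 7, 7, 172, 6, 4]
600 [87, 77, 79, 77, 77, 86, 87, 69, 67, 72, 78, 74, 172, 181, 188, 182]
650 [101, 94, 94, 78, 78, 79, 77, 5, 74, 74, 76, 75, 171, 198, 195, 184]
700 [69, 81, 83, 78, 77, 78, 97, 104, 77, 76, 77, 75, 189, 196, 197, 161]
750 [182, 12, 78, 80, 82, 83, 107, 117, 73, 75, 76, 75, 75, 188, 188, 156]
800 [225, 12, 195, 194, 83, 77, 75, 177, 193, 75, 74, 72, 96, 93, 194, 161]
850 [234, 240, 185, 228, 182, 16, 182, 177, 176, 203, 224, 194, 60, 219, 255, 247]
900 [3, 78, 78, 79, 180, 168, 180, 181, 3, 3, 129, 117, 14, 182, 95, 44]
```

```bash
cat >> h.py <<'E'
def ray(f,uv,z):
    K=np.array(f['intrinsics']);E=np.array(f['extrinsics']);R=E[:3,:3];C=-R.T@E[:3,3]
    uv=np.atleast_2d(uv).astype(float)
    d=np.stack([(uv[:,0]-K[0,2])/K[0,0],-(uv[:,1]-K[1,2])/K[1,1],-np.ones(len(uv))],-1)@R
    return C+d*((z-C[2])/d[:,2])[:,None]
E
python3 - <<'E'
from h import *
f=dict(np.load('pics/top.npz'));c=f['color'];hsv=cv2.cvtColor(c,cv2.COLOR_RGB2HSV).astype(int)
vv,uu=np.mgrid[0:400,0:640]
for n,(u,v),z in (('white',(366,190),5),('yellow',(416,213),5),('green',(385,251),5)):
    ref=np.median(hsv[v-4:v+5,u-4:u+5].reshape(-1,3),0);d=np.abs(hsv-ref)
    m=(np.hypot(uu-u,vv-v)<36)&(d[...,1]<60)&(d[...,2]<60)&((d[...,0]<12)|(n=='white'))
    m=cv2.morphologyEx(m.astype(np.uint8),cv2.MORPH_OPEN,np.ones((5,5)))>0
    P=ray(f,np.argwhere(m)[:,::-1],z)[:,:2].astype(np.float32);r=cv2.minAreaRect(P);print(n,len(P),P.mean(0),np.round(r[0],1),np.round(r[1],1),r[2])
# plan map
S=1.0;M=np.zeros((600,800),np.float32) # x 300..900 , y 350..-450
for nm in('top','scene'):
    g=dict(np.load('pics/%s.npz'%nm));W=world(g).reshape(-1,3);W=W[~np.isnan(W[:,0])]
    r=(900-W[:,0]).astype(int);q=(350-W[:,1]).astype(int);ok=(r>=0)&(r<600)&(q>=0)&(q<800)&(W[:,2]>-50)&(W[:,2]<400)
    np.maximum.at(M,(r[ok],q[ok]),W[ok,2])
M=cv2.dilate(M,np.ones((3,3)))
I=cv2.applyColorMap(np.clip(M,0,255).astype(np.uint8),cv2.COLORMAP_JET)
for k in range(0,800,50): cv2.line(I,(k,0),(k,600),(90,90,90),1)
for k in range(0,600,50): cv2.line(I,(0,k),(800,k),(90,90,90),1)
cv2.imwrite('pics/plan.png',I)
k=cv2.resize(c[120:280,200:440],None,fx=3.3,fy=3.3,interpolation=cv2.INTER_CUBIC);cv2.imwrite('pics/crop.png',k[...,::-1])
E
```

```text
white 1448 [ 539.0062  -118.66813] [ 539.2 -118.9] [86.5 86.1] 29.98114013671875
yellow 1518 [ 489.87415 -227.15791] [ 490.3 -227.1] [86.9 86.6] 40.286983489990234
green 1464 [ 405.19208 -159.5168 ] [ 405.4 -159.3] [83.6 83.9] 40.56281280517578
```

View pics/plan.png

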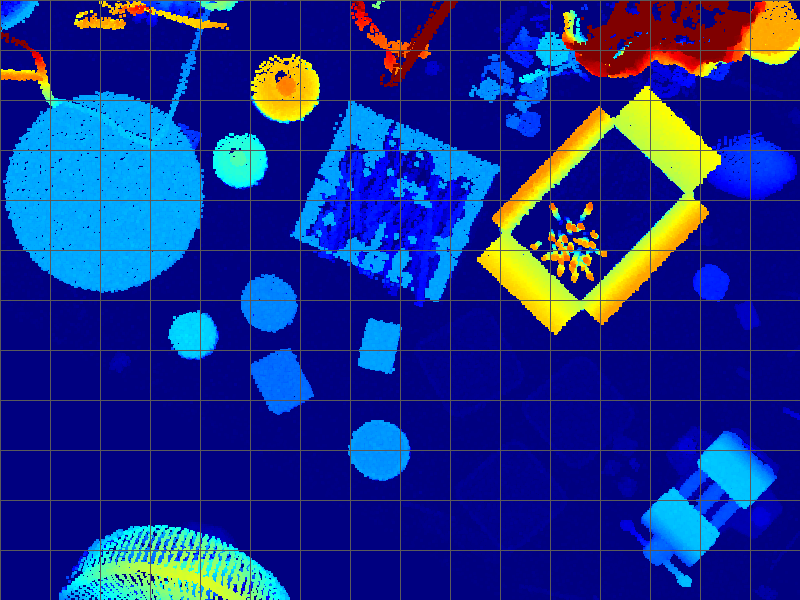

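View pics/crop.png

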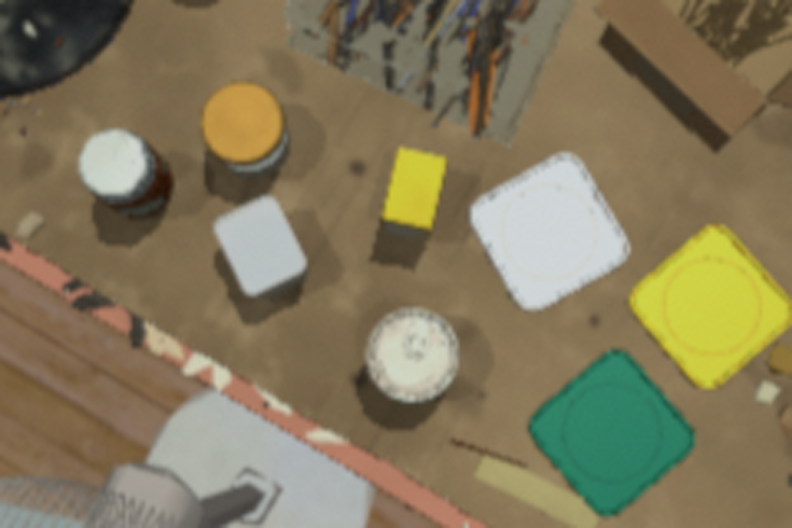

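The plan map confirms the layout. The cardboard box flap, about 170 mm high, lies 80 mm from the middle of the white tray. The crop shows the cap at (117,163), the lid at (244,122) and the tin top at (413,352), which I'll convert using the known heights.

```bash
cat >> h.py <<'E'
def go(x,y,z,psi,n=10):
    s=arm.get_state();R=np.array(s['tool_rot']);p=np.array(s['tool_pos'])
    v=R.T@(np.array([x,y,z])-p)
    c,sn=np.cos(np.radians(psi)),np.sin(np.radians(psi))
    T=np.array([[-sn,c,0],[c,sn,0],[0,0,-1.]]).T
    w=cv2.Rodrigues(R.T@T)[0].ravel()
    print('clock',round(s['clock'],2),'tcp',np.round(p,1),'psi',round(np.degrees(np.arctan2(R[1,1],R[0,1])),1),'gap',round(s['finger_gap'],1),'gf',s['grasp_force'],'F',np.round(s['ft_force'],1))
    print('total lin m',np.round(v/1000,4),'ang',np.round(w,3)); print('per row',np.round(v/1000/n,4),np.round(w/n,3))
E
python3 - <<'E'
from h import *
f=dict(np.load('pics/top.npz'))
for n,a,z in(('bottle',(117,163),85),('jar',(244,122),60),('tin',(413,352),72)):
    print(n,np.round(ray(f,np.array(a)/3.3+[199.7,119.7],z),1))
go(565,157,160,15)
f=dict(np.load('pics/scene.npz'));k=cv2.resize(f['color'][0:80,60:180],None,fx=4,fy=4);cv2.imwrite('pics/grip.png',k[...,::-1])
E
```

```text
bottle [[567.  156.1  85. ]]
jar [[599.3  81.3  60. ]]
tin [[453.  -28.5  72. ]]
clock 0.1 tcp [302.2 602.8 215.9] psi 63.4 gap 87.9 gf 0.0 F [-0.3 -0.5  0.5]
total lin m [-0.4347 -0.2806  0.0564] ang [-0.002  0.001  0.844]
per row [-0.0435 -0.0281  0.0056] [-0.     0.     0.084]
```

View pics/grip.png

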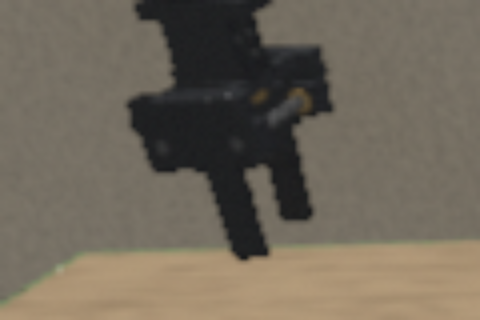

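The gripper body's long side runs along the closing axis and is about 75 mm across it, as I assumed. Moving above the bottle.

```bash
python3 -m jog '{"linear":[[-0.0435,-0.028,0.0],[-0.0435,-0.028,0.0],[-0.0435,-0.028,0.0],[-0.0435,-0.028,0.0],[-0.0435,-0.028,0.0],[-0.0435,-0.028,0.0],[-0.0435,-0.028,0.0],[-0.0435,-0.028,0.0],[-0.0435,-0.028,0.0],[-0.0435,-0.028,0.0]],"angular":[[0,0,0],[0,0,0],[0,0,0],[0,0,0],[0,0,0],[0,0,0],[0,0,0],[0,0,0],[0,0,0],[0,0,0]],"claw":[-1,-1,-1,-1,-1,-1,-1,-1,-1,-1]}' 20
python3 -m jog '{"linear":[[0,0,0.005],[0,0,0.005],[0,0,0.005],[0,0,0.005],[0,0,0.005],[0,0,0.005],[0,0,0.005],[0,0,0.005],[0,0,0.005],[0,0,0]],"angular":[[0,0,0.094],[0,0,0.094],[0,0,0.094],[0,0,0.094],[0,0,0.094],[0,0,0.094],[0,0,0.094],[0,0,0.094],[0,0,0.094],[0,0,0]],"claw":[-1,-1,-1,-1,-1,-1,-1,-1,-1,-1]}'
python3 - <<'E'
from h import *
go(566,156.5,31,15,8)
save(grab('scene'),'s1.png')
E
```

```text
clock: 1.35
tool_pos: [566.3, 156.5, 216.7]
tool_rot: [[-0.894, 0.448, -0.001], [0.448, 0.894, -0.0], [0.0, -0.0, -1.0]]
ft_force: [-0.2, -0.4, 0.1]
finger_gap: 88.2
grasp_force: 0.0
clock: 2.6
tool_pos: [565.1, 157.9, 171.1]
tool_rot: [[-0.258, 0.966, -0.002], [0.966, 0.258, -0.0], [0.0, -0.002, -1.0]]
ft_force: [-0.0, 0.8, -0.4]
finger_gap: 88.2
grasp_force: 0.0
clock 2.6 tcp [565.1 157.9 171.1] psi 15.0 gap 88.2 gf 0.0 F [-0.   0.8 -0.4]
total lin m [-0.0016  0.0007  0.1401] ang [-0.002 -0.    -0.001]
per row [-0.0002  0.0001  0.0175] [-0. -0. -0.]
```

View pics/s1.png

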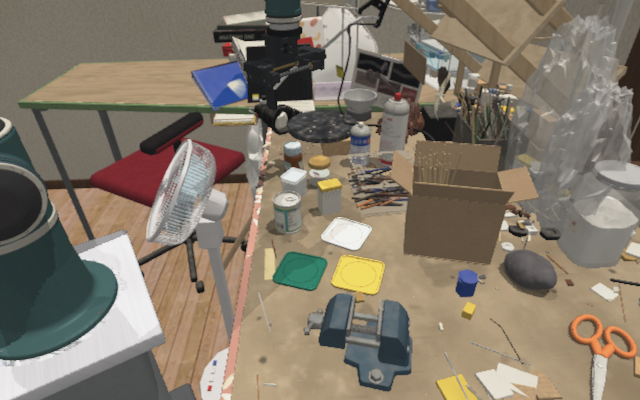

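The gripper hangs at about (288,75), above the bottle at (291,155). Descend and grip.

```bash
python3 -m jog '{"linear":[[-0.0015,0,0.02],[0,0,0.02],[0,0,0.02],[0,0,0.02],[0,0,0.02],[0,0,0.02],[0,0,0.01],[0,0,0.009],[0,0,0],[0,0,0]],"angular":[[0,0,0],[0,0,0],[0,0,0],[0,0,0],[0,0,0],[0,0,0],[0,0,0],[0,0,0],[0,0,0],[0,0,0]],"claw":[-1,-1,-1,-1,-1,-1,-1,-1,-1,-1]}' 20
python3 -m jog '{"linear":[[0,0,0],[0,0,0],[0,0,0],[0,0,0],[0,0,0],[0,0,0],[0,0,0],[0,0,0],[0,0,0],[0,0,0]],"angular":[[0,0,0],[0,0,0],[0,0,0],[0,0,0],[0,0,0],[0,0,0],[0,0,0],[0,0,0],[0,0,0],[0,0,0]],"claw":[1,1,1,1,1,1,1,1,1,1]}' 20
```

```text
clock: 3.9
tool_pos: [566.9, 156.8, 33.8]
tool_rot: [[-0.257, 0.966, 0.001], [0.966, 0.257, 0.0], [-0.0, 0.001, -1.0]]
ft_force: [0.5, 0.0, -1.2]
finger_gap: 88.2
grasp_force: 0.0
clock: 5.15
tool_pos: [566.4, 156.7, 33.2]
tool_rot: [[-0.257, 0.966, 0.0], [0.966, 0.257, 0.0], [-0.0, 0.0, -1.0]]
ft_force: [0.7, 0.2, -0.3]
finger_gap: 43.7
grasp_force: 20.0
```

```bash
python3 -m jog '{"linear":[[0,0,-0.01],[0,0,-0.02],[0,0,-0.02],[0,0,-0.02],[0,0,-0.02],[0,0,-0.02],[0,0,-0.015],[0,0,0],[0,0,0],[0,0,0]],"angular":[[0,0,0],[0,0,0],[0,0,0],[0,0,0],[0,0,0],[0,0,0],[0,0,0],[0,0,0],[0,0,0],[0,0,0]],"claw":[1,1,1,1,1,1,1,1,1,1]}' 20
python3 - <<'E'
from h import *
go(539,-119,158,45,9)
E
```

```text
clock: 6.4
tool_pos: [565.5, 156.5, 156.8]
tool_rot: [[-0.257, 0.966, -0.002], [0.966, 0.257, -0.0], [0.0, -0.002, -1.0]]
ft_force: [0.1, -0.7, 0.0]
finger_gap: 44.4
grasp_force: 20.0
clock 6.4 tcp [565.5 156.5 156.8] psi 14.9 gap 44.4 gf 19.98870658222586 F [ 0.1 -0.7  0. ]
total lin m [-0.2594 -0.0964 -0.001 ] ang [-0.002 -0.001 -0.525]
per row [-0.0288 -0.0107 -0.0001] [-0.    -0.    -0.058]
```

```bash
python3 -m jog '{"linear":[[-0.018,-0.0067,0],[-0.0302,-0.0112,0],[-0.0302,-0.0112,0],[-0.0302,-0.0112,0],[-0.0302,-0.0112,0],[-0.0302,-0.0112,0],[-0.0302,-0.0112,0],[-0.0302,-0.0112,0],[-0.018,-0.0067,0],[-0.012,-0.0046,0]],"angular":[[0,0,0],[0,0,0],[0,0,0],[0,0,0],[0,0,0],[0,0,0],[0,0,0],[0,0,0],[0,0,0],[0,0,0]],"claw":[1,1,1,1,1,1,1,1,1,1]}' 20
python3 -m jog '{"linear":[[0,0,0],[0,0,0],[0,0,0],[0,0,0],[0,0,0],[0,0,0],[0,0,0],[0,0,0],[0,0,0],[0,0,0]],"angular":[[0,0,-0.06],[0,0,-0.09],[0,0,-0.09],[0,0,-0.09],[0,0,-0.09],[0,0,-0.06],[0,0,-0.045],[0,0,0],[0,0,0],[0,0,0]],"claw":[1,1,1,1,1,1,1,1,1,1]}' 20
python3 - <<'E'
from h import *
f=grab('scene');save(f,'s2.png')
go(539,-119,36,45,9)
cv2.imwrite('pics/s2c.png',cv2.resize(f['color'][90:290,230:510],None,fx=2.8,fy=2.8)[...,::-1])
E
```

```text
clock: 7.65
tool_pos: [539.3, -120.0, 157.9]
tool_rot: [[-0.256, 0.967, -0.0], [0.967, 0.256, 0.0], [0.0, -0.0, -1.0]]
ft_force: [0.9, 0.3, -0.8]
finger_gap: 44.4
grasp_force: 20.0
clock: 8.9
tool_pos: [539.8, -118.7, 158.1]
tool_rot: [[-0.707, 0.708, -0.0], [0.708, 0.707, 0.0], [0.0, -0.0, -1.0]]
ft_force: [-0.7, 0.3, -1.2]
finger_gap: 43.7
grasp_force: 20.0
clock 8.95 tcp [ 539.8 -118.8  158.1] psi 45.0 gap 44.0 gf 19.988453895784914 F [ 0.8 -0.6 -0.6]
total lin m [ 0.0004 -0.0007  0.1221] ang [-0.    -0.    -0.001]
per row [ 0.     -0.0001  0.0136] [-0. -0. -0.]
```

View pics/s2c.png

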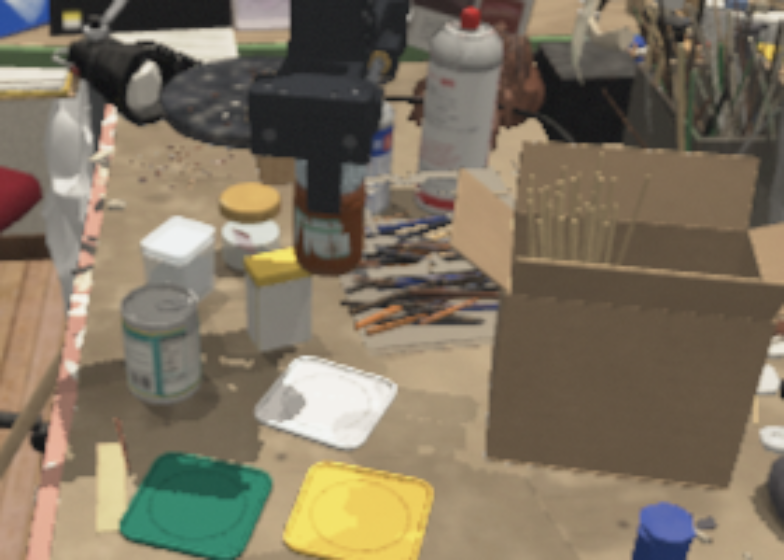

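The bottle hangs upright in the fingers at (330,230), over the white tray (325,400) and clear of the flap. Lowering.

```bash
python3 -m jog '{"linear":[[0,0,0.015],[0,0,0.02],[0,0,0.02],[0,0,0.02],[0,0,0.02],[0,0,0.012],[0,0,0.006],[0,0,0.005],[0,0,0.003],[0,0,0]],"angular":[[0,0,0],[0,0,0],[0,0,0],[0,0,0],[0,0,0],[0,0,0],[0,0,0],[0,0,0],[0,0,0],[0,0,0]],"claw":[1,1,1,1,1,1,1,1,1,1]}' 20
```

```text
clock: 10.2
tool_pos: [540.0, -118.8, 37.3]
tool_rot: [[-0.707, 0.707, 0.0], [0.707, 0.707, -0.0], [-0.0, 0.0, -1.0]]
ft_force: [0.3, 0.2, -0.8]
finger_gap: 44.4
grasp_force: 20.0
```

```bash
python3 -m jog '{"linear":[[0,0,0.001],[0,0,0.0005],[0,0,0.0005],[0,0,0],[0,0,0],[0,0,0],[0,0,0],[0,0,0],[0,0,0],[0,0,0]],"angular":[[0,0,0],[0,0,0],[0,0,0],[0,0,0],[0,0,0],[0,0,0],[0,0,0],[0,0,0],[0,0,0],[0,0,0]],"claw":[1,1,1,1,1,1,1,1,1,1]}' 20
```

```text
clock: 11.45
tool_pos: [540.2, -118.9, 35.5]
tool_rot: [[-0.707, 0.707, 0.001], [0.707, 0.707, -0.0], [-0.001, 0.0, -1.0]]
ft_force: [-0.5, 0.2, 6.0]
finger_gap: 44.0
grasp_force: 20.0
```

Contact, 6 N. Release and rise.

```bash
python3 -m jog '{"linear":[[0,0,0],[0,0,0],[0,0,0],[0,0,0],[0,0,0],[0,0,0],[0,0,0],[0,0,0],[0,0,0],[0,0,0]],"angular":[[0,0,0],[0,0,0],[0,0,0],[0,0,0],[0,0,0],[0,0,0],[0,0,0],[0,0,0],[0,0,0],[0,0,0]],"claw":[-0.4,-0.6,-0.8,-1,-1,-1,-1,-1,-1,-1]}' 20
python3 -m jog '{"linear":[[0,0,-0.01],[0,0,-0.02],[0,0,-0.02],[0,0,-0.02],[0,0,-0.02],[0,0,-0.02],[0,0,-0.02],[0,0,-0.005],[0,0,0],[0,0,0]],"angular":[[0,0,0],[0,0,0],[0,0,0],[0,0,0],[0,0,0],[0,0,0],[0,0,0],[0,0,0],[0,0,0],[0,0,0]],"claw":[-1,-1,-1,-1,-1,-1,-1,-1,-1,-1]}' 20
python3 - <<'E'
from h import *
go(598,81,170,90,8)
E
```

```text
clock: 12.7
tool_pos: [539.8, -118.8, 35.1]
tool_rot: [[-0.707, 0.707, 0.0], [0.707, 0.707, -0.0], [-0.0, -0.0, -1.0]]
ft_force: [-0.4, 0.3, -0.1]
finger_gap: 88.0
grasp_force: 0.0
clock: 13.95
tool_pos: [539.1, -118.6, 169.1]
tool_rot: [[-0.707, 0.707, -0.002], [0.707, 0.707, 0.0], [0.001, -0.001, -1.0]]
ft_force: [-0.1, 0.4, -0.9]
finger_gap: 87.9
grasp_force: 0.0
clock 13.95 tcp [ 539.1 -118.6  169.1] psi 45.0 gap 87.9 gf 0.0 F [-0.1  0.4 -0.9]
total lin m [ 0.0996  0.1828 -0.0009] ang [-0.    -0.002 -0.786]
per row [ 0.0124  0.0228 -0.0001] [-0.    -0.    -0.098]
```

```bash
python3 -m jog '{"linear":[[0.01,0.018,0],[0.0124,0.0228,0],[0.0124,0.0228,0],[0.0124,0.0228,0],[0.0124,0.0228,0],[0.0124,0.0228,0],[0.0124,0.0228,0],[0.01,0.018,0],[0.0052,0.01,0],[0,0,0]],"angular":[[0,0,0],[0,0,0],[0,0,0],[0,0,0],[0,0,0],[0,0,0],[0,0,0],[0,0,0],[0,0,0],[0,0,0]],"claw":[-1,-1,-1,-1,-1,-1,-1,-1,-1,-1]}' 20
python3 -m jog '{"linear":[[0,0,0],[0,0,0],[0,0,0],[0,0,0],[0,0,0],[0,0,0],[0,0,0],[0,0,0],[0,0,0],[0,0,0]],"angular":[[0,0,-0.098],[0,0,-0.098],[0,0,-0.098],[0,0,-0.098],[0,0,-0.098],[0,0,-0.098],[0,0,-0.098],[0,0,-0.098],[0,0,0],[0,0,0]],"claw":[-1,-1,-1,-1,-1,-1,-1,-1,-1,-1]}' 20
python3 - <<'E'
from h import *
f=grab('scene');t=grab('top')
go(598,81,23,90,9)
a=cv2.resize(f['color'][120:300,230:430],None,fx=2,fy=2);b=cv2.resize(t['color'][120:300,230:430],None,fx=2,fy=2)
cv2.imwrite('pics/s3.png',np.hstack([a,b])[...,::-1])
E
```

```text
clock: 15.2
tool_pos: [598.7, 81.6, 169.8]
tool_rot: [[-0.708, 0.706, -0.0], [0.706, 0.708, -0.0], [0.0, -0.0, -1.0]]
ft_force: [-0.3, 0.1, 0.1]
finger_gap: 88.1
grasp_force: 0.0
clock: 16.45
tool_pos: [598.7, 80.3, 170.1]
tool_rot: [[-1.0, 0.004, -0.0], [0.004, 1.0, -0.0], [0.0, -0.0, -1.0]]
ft_force: [-0.8, 0.1, 0.9]
finger_gap: 88.3
grasp_force: 0.0
clock 16.55 tcp [598.7  80.5 170.1] psi 89.8 gap 88.1 gf 0.0 F [-0.4 -0.1  0.1]
total lin m [0.0007 0.0005 0.1471] ang [-0.    -0.    -0.003]
per row [0.0001 0.0001 0.0163] [-0. -0. -0.]
```

View pics/s3.png

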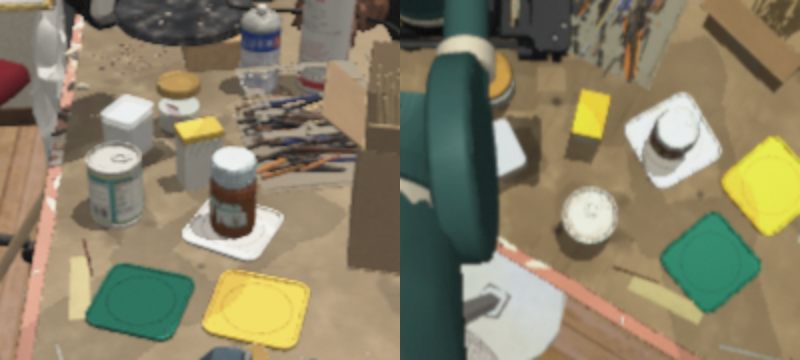

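The bottle stands upright in the middle of the white tray (left panel (235,200)) and the boxes have not moved. Now the jar.

```bash
python3 -m jog '{"linear":[[0,0,0.02],[0,0,0.02],[0,0,0.02],[0,0,0.02],[0,0,0.02],[0,0,0.02],[0,0,0.015],[0,0,0.007],[0,0,0.004],[0,0,0]],"angular":[[0,0,0],[0,0,0],[0,0,0],[0,0,0],[0,0,0],[0,0,0],[0,0,0],[0,0,0],[0,0,0],[0,0,0]],"claw":[-1,-1,-1,-1,-1,-1,-1,-1,-1,-1]}' 25
python3 -m jog '{"linear":[[0,0,0],[0,0,0],[0,0,0],[0,0,0],[0,0,0],[0,0,0],[0,0,0],[0,0,0],[0,0,0],[0,0,0]],"angular":[[0,0,0],[0,0,0],[0,0,0],[0,0,0],[0,0,0],[0,0,0],[0,0,0],[0,0,0],[0,0,0],[0,0,0]],"claw":[1,1,1,1,1,1,1,1,1,1]}' 25
```

```text
clock: 17.8
tool_pos: [599.0, 80.9, 24.4]
tool_rot: [[-1.0, 0.002, 0.001], [0.002, 1.0, 0.0], [-0.001, 0.0, -1.0]]
ft_force: [-0.3, 0.2, -0.7]
finger_gap: 88.3
grasp_force: 0.0
clock: 19.05
tool_pos: [599.0, 81.0, 24.4]
tool_rot: [[-1.0, 0.002, 0.0], [0.002, 1.0, 0.0], [-0.0, 0.0, -1.0]]
ft_force: [-1.2, 1.6, 4.7]
finger_gap: 56.0
grasp_force: 25.0
```

```bash
python3 -m jog '{"linear":[[0,0,-0.01],[0,0,-0.02],[0,0,-0.02],[0,0,-0.02],[0,0,-0.02],[0,0,-0.02],[0,0,-0.02],[0,0,-0.01],[0,0,0],[0,0,0]],"angular":[[0,0,0],[0,0,0],[0,0,0],[0,0,0],[0,0,0],[0,0,0],[0,0,0],[0,0,0],[0,0,0],[0,0,0]],"claw":[1,1,1,1,1,1,1,1,1,1]}' 25
python3 - <<'E'
from h import *
go(490,-227.5,165,105,9)
f=grab('scene')
cv2.imwrite('pics/s4.png',cv2.resize(f['color'][60:260,230:430],None,fx=2.5,fy=2.5)[...,::-1])
E
```

```text
clock: 20.3
tool_pos: [598.1, 80.8, 163.2]
tool_rot: [[-1.0, 0.002, -0.002], [0.002, 1.0, -0.0], [0.002, -0.0, -1.0]]
ft_force: [-0.0, -1.2, -1.7]
finger_gap: 55.8
grasp_force: 25.0
clock 20.3 tcp [598.1  80.8 163.2] psi 89.9 gap 55.8 gf 24.977590816382644 F [-0.  -1.2 -1.7]
total lin m [ 0.1076 -0.3085 -0.0016] ang [ 0.    -0.002 -0.264]
per row [ 0.012  -0.0343 -0.0002] [ 0.    -0.    -0.029]
```

View pics/s4.png

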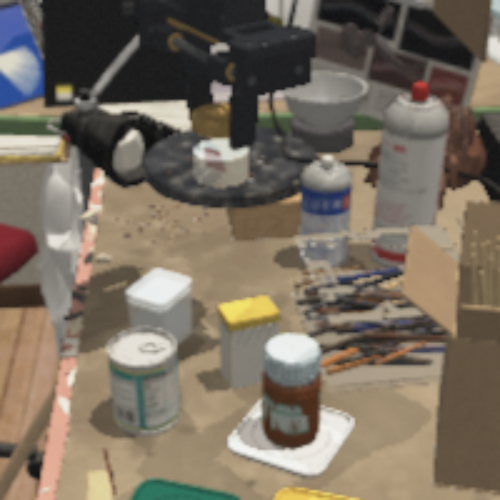

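The jar is held upright at (220,150). Carrying it to the yellow tray.

```bash
python3 -m jog '{"linear":[[0.008,-0.023,0],[0.012,-0.0343,0],[0.012,-0.0343,0],[0.012,-0.0343,0],[0.012,-0.0343,0],[0.012,-0.0343,0],[0.012,-0.0343,0],[0.012,-0.0343,0],[0.01,-0.0285,0],[0.0055,-0.0163,0]],"angular":[[0,0,0],[0,0,0],[0,0,0],[0,0,0],[0,0,0],[0,0,0],[0,0,0],[0,0,0],[0,0,0],[0,0,0]],"claw":[1,1,1,1,1,1,1,1,1,1]}' 25
python3 -m jog '{"linear":[[0,0,0],[0,0,0],[0,0,0],[0,0,0],[0,0,0],[0,0,0],[0,0,0],[0,0,0],[0,0,0],[0,0,0]],"angular":[[0,0,-0.04],[0,0,-0.06],[0,0,-0.06],[0,0,-0.06],[0,0,-0.04],[0,0,0],[0,0,0],[0,0,0],[0,0,0],[0,0,0]],"claw":[1,1,1,1,1,1,1,1,1,1]}' 25
python3 - <<'E'
from h import *
go(490,-227.5,27,105,9)
E
```

```text
clock: 21.6
tool_pos: [489.0, -228.6, 163.5]
tool_rot: [[-1.0, 0.004, -0.001], [0.004, 1.0, 0.0], [0.001, 0.0, -1.0]]
ft_force: [0.3, -0.4, -1.0]
finger_gap: 55.7
grasp_force: 25.0
clock: 22.85
tool_pos: [490.7, -226.8, 164.1]
tool_rot: [[-0.967, -0.255, 0.0], [-0.255, 0.967, -0.0], [-0.0, -0.0, -1.0]]
ft_force: [0.6, 0.6, -1.8]
finger_gap: 55.9
grasp_force: 25.0
clock 22.85 tcp [ 490.7 -226.8  164.1] psi 104.8 gap 55.9 gf 24.97800271666847 F [ 0.6  0.6 -1.8]
total lin m [ 0.0009 -0.0005  0.1371] ang [-0.     0.    -0.004]
per row [ 0.0001 -0.0001  0.0152] [-0.  0. -0.]
```

```bash
python3 -m jog '{"linear":[[0,0,0.015],[0,0,0.022],[0,0,0.022],[0,0,0.022],[0,0,0.022],[0,0,0.016],[0,0,0.008],[0,0,0.005],[0,0,0.003],[0,0,0]],"angular":[[0,0,0],[0,0,0],[0,0,0],[0,0,0],[0,0,0],[0,0,0],[0,0,0],[0,0,0],[0,0,0],[0,0,0]],"claw":[1,1,1,1,1,1,1,1,1,1]}' 25
python3 -m jog '{"linear":[[0,0,0.001],[0,0,0.0005],[0,0,0.0005],[0,0,0],[0,0,0],[0,0,0],[0,0,0],[0,0,0],[0,0,0],[0,0,0]],"angular":[[0,0,0],[0,0,0],[0,0,0],[0,0,0],[0,0,0],[0,0,0],[0,0,0],[0,0,0],[0,0,0],[0,0,0]],"claw":[1,1,1,1,1,1,1,1,1,1]}' 25
```

```text
clock: 24.1
tool_pos: [491.0, -227.0, 29.5]
tool_rot: [[-0.967, -0.255, 0.001], [-0.255, 0.967, -0.0], [-0.001, -0.0, -1.0]]
ft_force: [0.3, 0.5, -0.6]
finger_gap: 56.0
grasp_force: 25.0
clock: 25.35
tool_pos: [490.7, -226.9, 27.1]
tool_rot: [[-0.967, -0.255, -0.0], [-0.255, 0.967, -0.0], [0.0, -0.0, -1.0]]
ft_force: [0.1, -0.4, -1.9]
finger_gap: 56.2
grasp_force: 25.0
```

No contact yet, so I'm going down a bit further.

```bash
python3 -m jog '{"linear":[[0,0,0.0005],[0,0,0.0005],[0,0,0],[0,0,0],[0,0,0],[0,0,0],[0,0,0],[0,0,0],[0,0,0],[0,0,0]],"angular":[[0,0,0],[0,0,0],[0,0,0],[0,0,0],[0,0,0],[0,0,0],[0,0,0],[0,0,0],[0,0,0],[0,0,0]],"claw":[1,1,1,1,1,1,1,1,1,1]}' 25
```

```text
clock: 26.6
tool_pos: [490.7, -226.9, 26.9]
tool_rot: [[-0.967, -0.255, -0.0], [-0.255, 0.967, -0.0], [0.0, -0.0, -1.0]]
ft_force: [-3.0, 0.9, 4.5]
finger_gap: 56.1
grasp_force: 25.0
```

```bash
python3 -m jog '{"linear":[[0,0,0],[0,0,0],[0,0,0],[0,0,0],[0,0,0],[0,0,0],[0,0,0],[0,0,0],[0,0,0],[0,0,0]],"angular":[[0,0,0],[0,0,0],[0,0,0],[0,0,0],[0,0,0],[0,0,0],[0,0,0],[0,0,0],[0,0,0],[0,0,0]],"claw":[-0.4,-0.6,-0.8,-1,-1,-1,-1,-1,-1,-1]}' 25
python3 -m jog '{"linear":[[0,0,-0.01],[0,0,-0.02],[0,0,-0.02],[0,0,-0.02],[0,0,-0.02],[0,0,-0.02],[0,0,-0.02],[0,0,-0.01],[0,0,0],[0,0,0]],"angular":[[0,0,0],[0,0,0],[0,0,0],[0,0,0],[0,0,0],[0,0,0],[0,0,0],[0,0,0],[0,0,0],[0,0,0]],"claw":[-1,-1,-1,-1,-1,-1,-1,-1,-1,-1]}' 25
python3 - <<'E'
from h import *
go(451.5,-28.5,165,45,9)
E
```

```text
clock: 27.85
tool_pos: [490.7, -226.9, 26.1]
tool_rot: [[-0.967, -0.255, 0.0], [-0.255, 0.967, -0.0], [-0.0, -0.0, -1.0]]
ft_force: [-0.8, -0.5, 0.5]
finger_gap: 88.4
grasp_force: 0.0
clock: 29.1
tool_pos: [490.2, -226.6, 165.4]
tool_rot: [[-0.967, -0.255, -0.001], [-0.255, 0.967, 0.001], [0.001, 0.001, -1.0]]
ft_force: [-0.9, 0.6, 0.3]
finger_gap: 88.2
grasp_force: 0.0
clock 29.1 tcp [ 490.2 -226.6  165.4] psi 104.8 gap 88.2 gf 0.0 F [-0.9  0.6  0.3]
total lin m [-0.0132  0.2014  0.0005] ang [ 0.000e+00 -1.000e-03  1.044e+00]
per row [-0.0015  0.0224  0.0001] [ 0.    -0.     0.116]
```

```bash
python3 -m jog '{"linear":[[-0.0015,0.0224,0],[-0.0015,0.0224,0],[-0.0015,0.0224,0],[-0.0015,0.0224,0],[-0.0015,0.0224,0],[-0.0015,0.0224,0],[-0.0015,0.0224,0],[-0.0015,0.0224,0],[-0.0012,0.0222,0],[0,0,0]],"angular":[[0,0,0],[0,0,0],[0,0,0],[0,0,0],[0,0,0],[0,0,0],[0,0,0],[0,0,0],[0,0,0],[0,0,0]],"claw":[-1,-1,-1,-1,-1,-1,-1,-1,-1,-1]}' 25
python3 -m jog '{"linear":[[0,0,0],[0,0,0],[0,0,0],[0,0,0],[0,0,0],[0,0,0],[0,0,0],[0,0,0],[0,0,0],[0,0,0]],"angular":[[0,0,0.116],[0,0,0.116],[0,0,0.116],[0,0,0.116],[0,0,0.116],[0,0,0.116],[0,0,0.116],[0,0,0.116],[0,0,0.116],[0,0,0]],"claw":[-1,-1,-1,-1,-1,-1,-1,-1,-1,-1]}' 25
python3 - <<'E'
from h import *
go(451.5,-28.5,23,45,9)
f=grab('scene');t=grab('top')
a=cv2.resize(f['color'][110:300,230:430],None,fx=2,fy=2);b=cv2.resize(t['color'][110:300,230:430],None,fx=2,fy=2)
cv2.imwrite('pics/s5.png',np.hstack([a,b])[...,::-1])
E
```

```text
clock: 30.35
tool_pos: [451.2, -26.8, 166.1]
tool_rot: [[-0.966, -0.259, 0.0], [-0.259, 0.966, 0.0], [-0.0, 0.0, -1.0]]
ft_force: [0.6, -0.9, 0.3]
finger_gap: 87.7
grasp_force: 0.0
clock: 31.6
tool_pos: [451.9, -28.9, 166.1]
tool_rot: [[-0.708, 0.706, 0.0], [0.706, 0.708, -0.0], [-0.0, -0.0, -1.0]]
ft_force: [0.1, -0.6, 0.8]
finger_gap: 88.0
grasp_force: 0.0
clock 31.6 tcp [451.9 -28.9 166.1] psi 45.1 gap 88.0 gf 0.0 F [ 0.1 -0.6  0.8]
total lin m [0.0007 0.     0.1431] ang [-0.     0.     0.001]
per row [0.0001 0.     0.0159] [-0.  0.  0.]
```

View pics/s5.png

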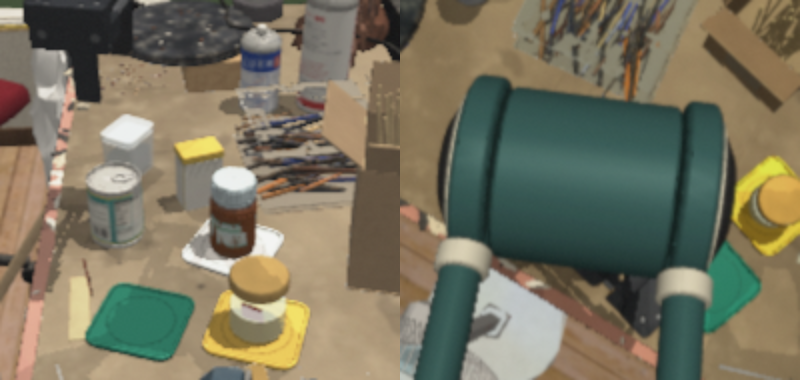

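The jar stands upright on the yellow tray (257,305) and the bottle is unchanged at (233,215). Now the tin.

```bash
python3 -m jog '{"linear":[[0,0,0.02],[0,0,0.02],[0,0,0.02],[0,0,0.02],[0,0,0.02],[0,0,0.02],[0,0,0.012],[0,0,0.005],[0,0,0.003],[0,0,0]],"angular":[[0,0,0],[0,0,0],[0,0,0],[0,0,0],[0,0,0],[0,0,0],[0,0,0],[0,0,0],[0,0,0],[0,0,0]],"claw":[-1,-1,-1,-1,-1,-1,-1,-1,-1,-1]}' 25
python3 -m jog '{"linear":[[0,0,0],[0,0,0],[0,0,0],[0,0,0],[0,0,0],[0,0,0],[0,0,0],[0,0,0],[0,0,0],[0,0,0]],"angular":[[0,0,0],[0,0,0],[0,0,0],[0,0,0],[0,0,0],[0,0,0],[0,0,0],[0,0,0],[0,0,0],[0,0,0]],"claw":[1,1,1,1,1,1,1,1,1,1]}' 25
python3 -m jog '{"linear":[[0,0,-0.01],[0,0,-0.02],[0,0,-0.02],[0,0,-0.02],[0,0,-0.02],[0,0,-0.01],[0,0,0],[0,0,0],[0,0,0],[0,0,0]],"angular":[[0,0,0],[0,0,0],[0,0,0],[0,0,0],[0,0,0],[0,0,0],[0,0,0],[0,0,0],[0,0,0],[0,0,0]],"claw":[1,1,1,1,1,1,1,1,1,1]}' 25
python3 - <<'E'
from h import *
go(405.3,-159.4,125,45,9)
E
```

```text
clock: 32.95
tool_pos: [452.4, -28.8, 26.5]
tool_rot: [[-0.707, 0.707, 0.001], [0.707, 0.707, -0.0], [-0.001, 0.0, -1.0]]
ft_force: [1.5, 0.2, 0.5]
finger_gap: 88.4
grasp_force: 0.0
clock: 34.2
tool_pos: [452.0, -28.9, 26.3]
tool_rot: [[-0.707, 0.707, -0.0], [0.707, 0.707, -0.0], [-0.0, -0.0, -1.0]]
ft_force: [-2.7, -1.5, 5.0]
finger_gap: 57.1
grasp_force: 25.0
clock: 35.45
tool_pos: [451.5, -28.7, 125.4]
tool_rot: [[-0.707, 0.707, -0.001], [0.707, 0.707, 0.0], [0.001, -0.001, -1.0]]
ft_force: [-0.2, 0.5, -2.5]
finger_gap: 57.2
grasp_force: 25.0
clock 35.45 tcp [451.5 -28.7 125.4] psi 45.0 gap 57.2 gf 24.999968810006976 F [-0.2  0.5 -2.5]
total lin m [-0.0598 -0.1251  0.0004] ang [-0.001 -0.001 -0.   ]
per row [-0.0066 -0.0139  0.    ] [-0. -0. -0.]
```

```bash
python3 -m jog '{"linear":[[-0.0066,-0.0139,0],[-0.0066,-0.0139,0],[-0.0066,-0.0139,0],[-0.0066,-0.0139,0],[-0.0066,-0.0139,0],[-0.0066,-0.0139,0],[-0.0066,-0.0139,0],[-0.0066,-0.0139,0],[-0.0068,-0.0136,0],[0,0,0]],"angular":[[0,0,0],[0,0,0],[0,0,0],[0,0,0],[0,0,0],[0,0,0],[0,0,0],[0,0,0],[0,0,0],[0,0,0]],"claw":[1,1,1,1,1,1,1,1,1,1]}' 25
python3 -m jog '{"linear":[[0,0,0.015],[0,0,0.02],[0,0,0.02],[0,0,0.02],[0,0,0.01],[0,0,0.005],[0,0,0.004],[0,0,0.002],[0,0,0],[0,0,0]],"angular":[[0,0,0],[0,0,0],[0,0,0],[0,0,0],[0,0,0],[0,0,0],[0,0,0],[0,0,0],[0,0,0],[0,0,0]],"claw":[1,1,1,1,1,1,1,1,1,1]}' 25
python3 -m jog '{"linear":[[0,0,0.0005],[0,0,0.0005],[0,0,0],[0,0,0],[0,0,0],[0,0,0],[0,0,0],[0,0,0],[0,0,0],[0,0,0]],"angular":[[0,0,0],[0,0,0],[0,0,0],[0,0,0],[0,0,0],[0,0,0],[0,0,0],[0,0,0],[0,0,0],[0,0,0]],"claw":[1,1,1,1,1,1,1,1,1,1]}' 25
```

```text
clock: 36.7
tool_pos: [405.6, -160.1, 126.1]
tool_rot: [[-0.705, 0.709, 0.0], [0.709, 0.705, -0.0], [-0.0, 0.0, -1.0]]
ft_force: [0.5, 0.5, -3.1]
finger_gap: 56.8
grasp_force: 25.0
clock: 37.95
tool_pos: [406.2, -159.3, 30.5]
tool_rot: [[-0.707, 0.707, 0.001], [0.707, 0.707, -0.0], [-0.001, 0.0, -1.0]]
ft_force: [0.0, 0.9, -3.1]
finger_gap: 56.7
grasp_force: 25.0
clock: 39.2
tool_pos: [405.9, -159.1, 29.1]
tool_rot: [[-0.707, 0.707, 0.0], [0.707, 0.707, 0.0], [0.0, 0.0, -1.0]]
ft_force: [0.3, -0.3, -2.6]
finger_gap: 56.7
grasp_force: 25.0
```

```bash
python3 -m jog '{"linear":[[0,0,0.0005],[0,0,0.0005],[0,0,0],[0,0,0],[0,0,0],[0,0,0],[0,0,0],[0,0,0],[0,0,0],[0,0,0]],"angular":[[0,0,0],[0,0,0],[0,0,0],[0,0,0],[0,0,0],[0,0,0],[0,0,0],[0,0,0],[0,0,0],[0,0,0]],"claw":[1,1,1,1,1,1,1,1,1,1]}' 25
```

```text
clock: 40.45
tool_pos: [406.0, -159.2, 28.8]
tool_rot: [[-0.707, 0.707, -0.0], [0.707, 0.707, -0.0], [0.0, -0.0, -1.0]]
ft_force: [-3.6, 1.3, 5.3]
finger_gap: 56.7
grasp_force: 25.0
```

```bash
python3 -m jog '{"linear":[[0,0,0],[0,0,0],[0,0,0],[0,0,0],[0,0,0],[0,0,0],[0,0,0],[0,0,0],[0,0,0],[0,0,0]],"angular":[[0,0,0],[0,0,0],[0,0,0],[0,0,0],[0,0,0],[0,0,0],[0,0,0],[0,0,0],[0,0,0],[0,0,0]],"claw":[-0.4,-0.6,-0.8,-1,-1,-1,-1,-1,-1,-1]}' 25
python3 -m jog '{"linear":[[0,0,-0.01],[0,0,-0.02],[0,0,-0.02],[0,0,-0.02],[0,0,-0.02],[0,0,-0.03],[0,0,-0.03],[0,0,-0.03],[0,0,-0.03],[0,0,0]],"angular":[[0,0,0],[0,0,0],[0,0,0],[0,0,0],[0,0,0],[0,0,0],[0,0,0],[0,0,0],[0,0,0],[0,0,0]],"claw":[-1,-1,-1,-1,-1,-1,-1,-1,-1,-1]}' 25
python3 -m jog '{"linear":[[0.03,0.03,0],[0.03,0.03,0],[0.03,0.03,0],[0.03,0.03,0],[0.03,0.03,0],[0.03,0.03,0],[0.03,0.03,0],[0.03,0.03,0],[0.03,0.03,0],[0,0,0]],"angular":[[0,0,0],[0,0,0],[0,0,0],[0,0,0],[0,0,0],[0,0,0],[0,0,0],[0,0,0],[0,0,0],[0,0,0]],"claw":[-1,-1,-1,-1,-1,-1,-1,-1,-1,-1]}' 25
python3 - <<'E'
from h import *
f=grab('scene');t=grab('top');np.savez('pics/end',**t)
a=cv2.resize(f['color'][110:300,230:430],None,fx=2,fy=2);b=cv2.resize(t['color'][110:300,230:430],None,fx=2,fy=2)
cv2.imwrite('pics/s6.png',np.hstack([a,b])[...,::-1])
W=world(t);vv,uu=np.mgrid[0:400,0:640]
for n,(x,y,h) in dict(bottle=(539,-119,87.5),jar=(490,-227,62.5),tin=(405,-159.4,74.5)).items():
    m=(np.hypot(W[...,0]-x,W[...,1]-y)<45)&(W[...,2]>h-8)
    P=ray(t,np.argwhere(m)[:,::-1],h)[:,:2].astype(np.float32);print(n,len(P),np.round(cv2.minEnclosingCircle(P),1) if 0 else cv2.minEnclosingCircle(P),P.mean(0),np.nanmedian(W[m][:,2]))
E
```

```text
clock: 41.7
tool_pos: [405.9, -159.1, 28.1]
tool_rot: [[-0.707, 0.707, 0.0], [0.707, 0.707, -0.0], [-0.0, -0.0, -1.0]]
ft_force: [-0.6, 0.3, 0.5]
finger_gap: 87.9
grasp_force: 0.0
clock: 42.95
tool_pos: [407.6, -159.9, 241.5]
tool_rot: [[-0.707, 0.707, 0.006], [0.707, 0.707, -0.003], [-0.006, 0.002, -1.0]]
ft_force: [0.6, 0.0, -0.7]
finger_gap: 88.0
grasp_force: 0.0
clock: 44.2
tool_pos: [405.0, 224.5, 236.8]
tool_rot: [[-0.71, 0.705, -0.002], [0.705, 0.71, -0.0], [0.001, -0.002, -1.0]]
ft_force: [-0.0, -0.2, -0.2]
finger_gap: 88.0
grasp_force: 0.0
bottle 356 ((538.010986328125, -115.79476165771484), 21.760217666625977) [ 538.2245  -116.13602] 86.54620581666171
jar 553 ((489.3941650390625, -226.4202880859375), 27.362035751342773) [ 489.14456 -226.47998] 66.46486153243758
tin 623 ((404.9305114746094, -157.6583709716797), 28.493141174316406) [ 405.17523 -157.81299] 70.4994303824988
```

View pics/s6.png

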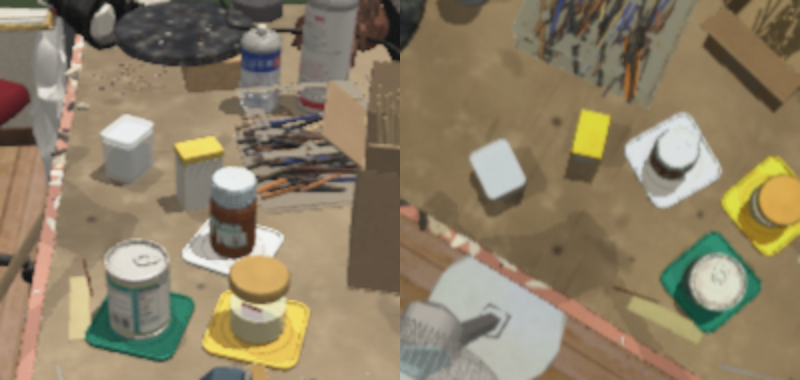

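All three stand upright on the right trays, within about 3 mm of the middle. Their tops are about 2.4 mm higher than before, which matches the tray floor, and the boxes have not moved.

```bash
python3 -c "
from bench import close_job; print(close_job())"
```

```text
the job is handed in; nothing more can be done
None
```

The job is handed in: the bottle stands upright on the white tray, the jar on the yellow and the tin on the green, each within about 3 mm of the middle, the two boxes look unmoved, and the robot's clock was at about 44 s.

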